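# Load two clean moulds into the spring magazine

### The job

Load the two clean, empty sweet moulds from the blue mat into the spring-loaded mould magazine, on top of the two already in it, one after the other: tuck the mould's end under the fixed steel lip, then push its other end down against the spring until the red catch snaps over it. Leave both moulds lying level and held down under lip and catch, and leave the filled mould and everything else on the table where it is.

Things in the scene. Friction and masses are not known exactly. Their poses are not given: they have to be found in the camera images.
- mould_a_c (a point): centre (half-way up) of one clean mould on the blue mat: flat off-white plastic slab 110 x 60 x 12 mm, about 90 g, eight round grey cavities (2 x 4) in its upper face. x along its 110 mm length, y across its 60 mm width, z up out of the cavity face; both ends alike. Grip it across the 60 mm width
- mould_b_c (a point): the same point and axes on the other clean mould on the mat; the two may be loaded in either order
- magazine: spring-loaded mould magazine, bolted down: base 150 x 110 mm, four steel corner angles 140 mm high, open on both long sides between them (70 mm gaps, room for fingers). Origin: centre of its underside, on the table; x from lip end to catch end, z up. Moulds lie along x over the origin, with 1.5 mm play at each end and 2 mm at each side; flared guide tops reach to 151 mm
- lip (a point): middle of the free edge of the fixed steel lip, at its underside (x = -47.5, z = 140 mm in the magazine's frame). It is 50 mm wide, 3 mm thick, and reaches 9 mm in from the end wall over the pile, which the spring presses up against it. A mould's end goes under it only tilted (other end raised 15 to 25 degrees), pushing the pile down by the mould's thickness and a little more
- end_wall (a point): point on the inner face of the steel end wall below the lip (x = -56.5, z = 134 mm in the magazine's frame), which the tucked end of a mould must meet
- catch_tip (a point): middle of the inner lower edge of the red sprung catch's hook at rest (x = 51, z = 140 mm in the magazine's frame; 20 mm wide). Its steep lead-in face rises outwards to a thumb tab 20 mm higher. A mould's end pushed down on it swings it out (5 to 15 N), rubs past it, and is caught only once its top face is below 140 mm; until then it can stick half-way or spring back
- catch (a joint): swing of the red catch, rad: 0 = at rest, hooked over the pile; grows (to about 0.2) while a mould is forcing it outwards
- follower (a joint): how far the magazine's spring platform has sunk, m: 0 with the two moulds in it at the start, 0.012 more for each mould added and caught. The spring presses the pile up against lip and catch with about 5 N and stiffens by 75 N/m; the platform's stop is at 0.046
- mould_top: the upper of the two moulds already in the magazine (same make and size), its top face just under lip and catch; origin at the centre of its underside, x along its length
- squeeze_bottle: bystander, not to be disturbed: cream squeeze bottle with a long orange nozzle; origin at the centre of its underside
- scissors: bystander, not to be disturbed: steel scissors with yellow handles lying flat; origin at the centre of its underside
- orange_bowl: bystander, not to be disturbed: orange plastic bowl; origin at the centre of its underside
- caddy: bystander, not to be disturbed: white utensil box with a blue rim; origin at the centre of its underside
- pastry_brush: bystander, not to be disturbed: pastry brush lying flat; origin at the centre of its underside
- syrup_jar: bystander, not to be disturbed: amber jar with a yellow lid; origin at the centre of its underside
- filled_mould: bystander, not to be disturbed: mould of the same make whose cavities are already filled yellow; it stays where it lies; origin at the centre of its underside

How it is judged (in metres and radians):
On the way:
1. the first mould lies level under lip and catch, on top of the two that were there (((angle between mould_a_c's own z axis and vertical below 0.06 rad and angle between the x axis of mould_a_c and the x axis of magazine, either way round below 0.08 rad and x of mould_a_c in the frame of magazine between -0.004 and 0.004 m and y of mould_a_c in the frame of magazine between -0.0045 and 0.0045 m and z of mould_a_c in the frame of magazine between 0.1305 and 0.1365 m) or (angle between mould_b_c's own z axis and vertical below 0.06 rad and angle between the x axis of mould_b_c and the x axis of magazine, either way round below 0.08 rad and x of mould_b_c in the frame of magazine between -0.004 and 0.004 m and y of mould_b_c in the frame of magazine between -0.0045 and 0.0045 m and z of mould_b_c in the frame of magazine between 0.1305 and 0.1365 m)) and value of joint follower between 0.008 and 0.016 m and value of joint catch below 0.05 rad), for 0.2 s.
At the end, for the whole second after the job is handed in: both clean moulds lie level (0.06 rad), cavities up, centred in the magazine within 4 mm, as the top two of the pile, the upper one's top face within about 3 mm of the underside of lip and catch; platform sunk by two moulds (20 to 28 mm), catch hooked back over them, all at rest (((z of mould_a_c in the frame of magazine between 0.1305 and 0.1365 m and z of mould_b_c in the frame of magazine between 0.1185 and 0.1245 m) or (z of mould_b_c in the frame of magazine between 0.1305 and 0.1365 m and z of mould_a_c in the frame of magazine between 0.1185 and 0.1245 m)) and angle between each of mould_a_c, mould_b_c's own z axis and vertical below 0.06 rad and angle between the x axis of each of mould_a_c, mould_b_c and the x axis of magazine, either way round below 0.08 rad and x of mould_a_c in the frame of magazine between -0.004 and 0.004 m and y of mould_a_c in the frame of magazine between -0.0045 and 0.0045 m and x of mould_b_c in the frame of magazine between -0.004 and 0.004 m and y of mould_b_c in the frame of magazine between -0.0045 and 0.0045 m and value of joint follower between 0.02 and 0.028 m and value of joint catch below 0.05 rad and linear speed of each of mould_a, mould_b below 0.02 m/s); the robot touches nothing.
It fails at once if a bystander is shifted by more than 30 mm or knocked over (distance of any of squeeze_bottle, scissors, orange_bowl, caddy, pastry_brush, syrup_jar, filled_mould from where it was at the start of the episode above 0.03 m or angle between any of squeeze_bottle, scissors, orange_bowl, caddy, pastry_brush, syrup_jar, filled_mould's own z axis and vertical above 0.5 rad).
It fails at once if the mould that lay on top is pulled out of the magazine (z of mould_top in the frame of magazine above 0.15 m).
It also fails if it takes over 72 s, if anything falls off the work surface, if the arm or the gripper's body presses on something with over 40 N, if the wrist force passes 120 N, or if a joint passes its speed limit or range.

### The arm

A 6-joint arm with a two-finger parallel gripper is mounted at the origin on the work surface. World frame = base frame: x ahead of the robot, y to its left, z up, the work surface at z = 0. Lengths are in mm, angles in rad, forces in N, time in s.
With the tool pointing down it reaches from about 400 to 925 mm from the base axis. Payload 12.5 kg.
Tool frame: the origin (TCP) lies midway between the tips of the shut fingers; the grasp point (between the pads) lies 19 mm behind it; z points along the fingers, y is the line along which they close (so a half turn about z gives the same grasp; the last joint's range is limited). The gripper opens to 95 mm and grips with 3 to 60 N. Pads are 20 mm wide; open, the fingers measure 119 mm over their backs; the gripper's body (75 mm by 180 mm) begins 59 mm behind the grasp point.
Start: joints at [-1.371, 0.491, 1.559, -0, 1.092, -0.106], TCP at [188.183, -596.015, 214.661] pointing down, gripper open.
Joint ranges: [-3.1, 3.1], [-0.84, 2.19], [0.05, 2.79], [-1.13, 4.28], [0.06, 2.93], [-2.69, 2.69]. Speed limits (rad/s): [2.22, 2.22, 2.79, 3.14, 3.14, 3.14].

### API

Orientations are given as [roll, pitch, yaw] about the fixed x, y, z axes, in that order (R = Rz(yaw) Ry(pitch) Rx(roll)).
In Python, from cell import env gives the robot as it stands.
- The arm moves only by the tool arm_command, never from a script. Its argument "targets" is a list of rows, each a list of 5 numbers: the shift along the tool's x, y, z in mm, then the turn about the tool's z in degrees, then the opening, from 0 (shut) to 1 (fully open). In form: [[tx, ty, tz, roll, fingers], ...]. A call has 1 to 5 rows; each row is the pose to reach, as a shift and turn from the pose commanded when the call began, along the tool's axes at that moment; what a row does not reach only later rows make up. A row lasts 1/10 s, in which the tool goes at most 50 mm and 8.59 degrees, less where a joint would pass 70% of its speed; a pose out of reach is approached as far as the arm can. A call with a gripper value outside its range is refused whole. The fingers move at their own pace and stop on an object; the grip force is fixed at half the most. Time passes only in rows, so rows that repeat a pose let the fingers close. It gives the time, the measured TCP pose, the force, the opening and the grip force at its end, in the units of the state.
- env.state(): the state, without advancing time (a new reading comes with each control period).
- env.read_camera(name): name is "scene" or "top" or "wrist"; returns a dict with "frame" (400x640x3 uint8, red, green, blue), "vertical_fov" (degrees; the focal length in pixels is half the picture's height over the tangent of half this angle, whatever the lens; pixels are square), "cx", "cy" (the principal point, pixels), "k1" (the pictures are not rectified: a ray, as slopes to the right and down, at radius r is drawn at 1 + k1 r^2 times it, then the intrinsics apply), "world_from_camera" (4x4, takes a point from camera to world coordinates); the wrist camera has in their place "hand_eye" (4x4, takes a point from camera to tool coordinates, whose origin is the TCP and whose axes are the flange's). Camera axes: x right, y down, z forward; pixel columns grow to the right and rows downward; lengths in mm; the calibration is good to about 2 mm. A picture is of the moment at which its call begins: read the wrist's pose just before it. There is no depth.
- env.job_done(): hands the job in; it is judged then, once.
The state is a dict: "t": time; "joints": joint angles; "qvel": joint speeds; "tau": joint torques, N m; "eef_pos": TCP position; "tcp_rot": TCP orientation; "ft_force": force on the tool from outside, world axes, zero at the start; "moment": the same for the moment, N m; "opening": opening from 0.0 (shut) to 1.0 (fully open); "grip_force": force on a finger pad.
Only numpy, scipy, OpenCV 4.12 (cv2) and the standard library are available. Lean on these libraries where they do the work, as an engineer would, in place of code of your own. Each camera call takes 0.05 s, during which the arm holds its last target. There are 200 camera calls.

## Working session

There is one attempt and no reset: what is moved stays moved. The work goes in short steps, Python scripts to look and compute and a tool call to move; the robot and the scene stay as the last step left them, time stands still between calls to the robot, and variables do not carry over. Pictures are saved under pics/ and viewed, at most 10 in all, crops included, and the job is handed in when it is done.

Besides the shell and the picture viewer there is one more tool, called after "Emit:" as name([rows], argument=value, ...), one row to a line, values as JSON. arm_command: Moves the arm, as the interface text tells. Its arguments: {"type":"object","properties":{"targets":{"type":"array","items":{"type":"array","items":{"type":"number"}}}},"required":["targets"]}

```bash
mkdir -p pics; ls; python3 - <<'E'
from cell import env
import cv2, numpy as np, pickle
print(env.state())
for n in ("scene","top","wrist"):
    c=env.read_camera(n); pickle.dump(c,open(n+'.pkl','wb'))
    cv2.imwrite(f'pics/{n}0.png',c['frame'][:,:,::-1])
    print(n,{k:(np.round(v,3).tolist() if k!='frame' else 0) for k,v in c.items() if k!='frame'})
E
```

```text
pics
{'t': 0.0, 'joints': array([-1.37061556e+00,  4.91569308e-01,  1.55947789e+00,  2.82420450e-06,
        1.09169557e+00, -1.05584716e-01]), 'qvel': array([-2.14389710e-03,  7.67038334e-04,  4.11381570e-04, -6.33046875e-04,
        1.78640027e-03,  8.19794363e-05]), 'tau': array([ 3.13688208e-03, -6.12640357e+01, -2.58178675e+01,  6.93825656e-02,
        4.82245430e-02, -1.47044966e-04]), 'eef_pos': array([ 188.11961648, -595.74755156,  214.04589989]), 'tcp_rot': array([-3.14044921e+00, -1.23699307e-04,  3.05764106e-01]), 'ft_force': array([ 0.85721529, -0.54633935, -0.41722849]), 'moment': array([-0.0468728 ,  0.0216661 ,  0.01374789]), 'grip_force': 0.0, 'opening': 1.0009428413725643}
scene {'vertical_fov': 52.482, 'cx': 316.613, 'cy': 202.465, 'k1': -0.06, 'world_from_camera': [[0.84, 0.283, -0.462, 1219.071], [0.542, -0.467, 0.699, -981.656], [-0.018, -0.838, -0.546, 873.989], [0.0, 0.0, 0.0, 1.0]]}
top {'vertical_fov': 43.219, 'cx': 329.287, 'cy': 196.975, 'k1': -0.16, 'world_from_camera': [[-0.028, -0.997, 0.071, 445.766], [-1.0, 0.028, -0.003, 0.585], [0.001, -0.071, -0.997, 1572.677], [0.0, 0.0, 0.0, 1.0]]}
wrist {'vertical_fov': 65.054, 'cx': 321.357, 'cy': 199.244, 'k1': 0.019, 'hand_eye': [[-0.0, -0.969, -0.248, 69.692], [1.0, -0.0, -0.0, -0.991], [0.0, -0.248, 0.969, -170.955], [0.0, 0.0, 0.0, 1.0]]}
```

View pics/scene0.png

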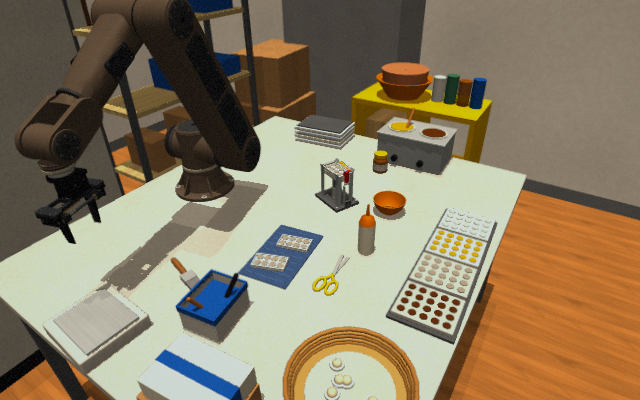

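View pics/top0.png

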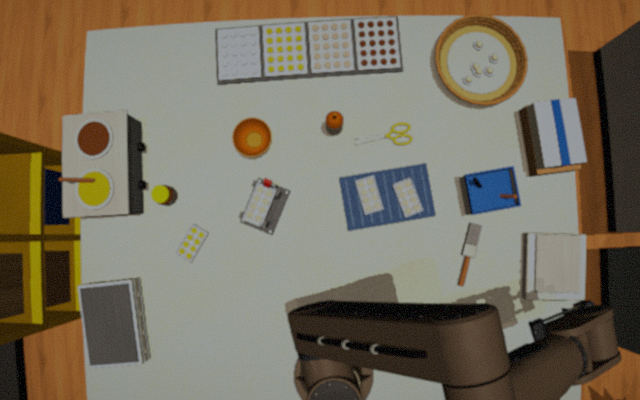

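```bash
cat > h.py <<'E'
import numpy as np, cv2, pickle
from scipy.spatial.transform import Rotation as Ro
def K(c):
    f=c['frame'].shape[0]/2/np.tan(np.radians(c['vertical_fov'])/2)
    return np.array([[f,0,c['cx']],[0,f,c['cy']],[0,0,1.]]), np.array([c['k1'],0,0,0,0.])
def T(c,st=None):
    if 'world_from_camera' in c: return np.array(c['world_from_camera'])
    M=np.eye(4); M[:3,:3]=Ro.from_euler('xyz',st['tcp_rot']).as_matrix(); M[:3,3]=st['eef_pos']
    return M@np.array(c['hand_eye'])
def ray(c,uv,st=None):
    k,d=K(c); p=cv2.undistortPoints(np.array(uv,float).reshape(-1,1,2),k,d)[:,0]
    M=T(c,st); return M[:3,3], np.c_[p,np.ones(len(p))]@M[:3,:3].T
def plane(c,uv,z,st=None):
    o,r=ray(c,uv,st); return o+r*((z-o[2])/r[:,2])[:,None]
def proj(c,P,st=None):
    M=np.linalg.inv(T(c,st)); k,d=K(c)
    return cv2.projectPoints(np.array(P,float).reshape(-1,1,3),cv2.Rodrigues(M[:3,:3])[0],M[:3,3],k,d)[0][:,0]
def cross(c1,u1,c2,u2):
    o1,r1=ray(c1,u1);o2,r2=ray(c2,u2);r1,r2=r1[0],r2[0]
    s=np.linalg.lstsq(np.c_[r1,-r2],o2-o1,rcond=None)[0]
    a,b=o1+s[0]*r1,o2+s[1]*r2; return (a+b)/2,np.linalg.norm(a-b)
def big(m,lo=15):
    cs,_=cv2.findContours(m.astype('uint8'),cv2.RETR_EXTERNAL,cv2.CHAIN_APPROX_NONE)
    return sorted([q for q in cs if cv2.contourArea(q)>lo],key=cv2.contourArea)[::-1]
def rect(c,cn,z,st=None):
    P=plane(c,cn.reshape(-1,2),z,st)[:,:2].astype('float32'); (x,y),(w,h),a=cv2.minAreaRect(P)
    b=cv2.boxPoints(((x,y),(w,h),a)); e=max(b[1]-b[0],b[2]-b[1],key=np.linalg.norm)
    return np.round([x,y,max(w,h),min(w,h),np.degrees(np.arctan2(e[1],e[0]))%180],1)
E
python3 - <<'E'
from h import *
t=pickle.load(open('top.pkl','rb'));s=pickle.load(open('scene.pkl','rb'))
f=t['frame'].astype(int); m=f.min(2)>100
roi=np.zeros(m.shape,bool); roi[172:222,350:430]=1
for c in big(m&roi)[:3]: print('mould',rect(t,c,14),cv2.boundingRect(c))
roi=np.zeros(m.shape,bool); roi[175:232,243:292]=1
for lo in (90,120,150):
  pass
hsv=cv2.cvtColor(t['frame'],cv2.COLOR_RGB2HSV)
print(f[176:232:5,240:294:4].sum(2)//3)
red=(f[...,0]>120)&(f[...,1]<60)&(f[...,2]<60); red[:170]=0;red[230:]=0
for c in big(red,3): print('red top',c.reshape(-1,2).mean(0))
fs=s['frame'].astype(int);red=(fs[...,0]>120)&(fs[...,1]<50)&(fs[...,2]<60)
for c in big(red,3): print('red scene',c.reshape(-1,2).mean(0),cv2.boundingRect(c))
crop=cv2.resize(t['frame'][165:245,225:305],(480,480),interpolation=cv2.INTER_CUBIC)
crop2=cv2.resize(s['frame'][150:216,305:371],(480,480),interpolation=cv2.INTER_CUBIC)[:, :315]
cv2.imwrite('pics/mag.png',np.hstack([crop,crop2])[:,:,::-1])
E
```

```text
mould [ 560.2 -127.2  113.3   63.5   14.6] (355, 175, 29, 40)
mould [ 549.3 -247.5  112.8   62.8   19.2] (393, 178, 30, 39)
mould [ 480.2 -271.3   81.5   12.4   88.3] (403, 217, 27, 5)
[[153 154 154 154 153 151 152 152 154 154 151 154 153 152]
 [153 152 156 146 103 133  78  86 134 153 155 156 153 155]
 [152 154 152 133 141 147 115  55  78  56 126 154 153 155]
 [152 154 154 121 152 144 148 146 149 104  63  83 103 155]
 [154 155 154 135 145 151 159 147 149  57  58  84 117 155]
 [154 153 121 155 151 153 141 144  91  75  85  83 155 153]
 [155 148 144 144 149 151 153 147  74  77  82 120 157 152]
 [140 123 150 143 158 144 143  78  79  85  81 156 155 154]
 [ 96 141 144 148 145 147 146  73  78  83 124 156 154 153]
 [122 113 132 155 150 144  99  59  75  80 155 152 150 150]
 [155 152 146  98  91  95  94  60  79 121 155 154 154 156]
 [155 153 152 154 160 137 102 105  89 156 154 155 155 151]]
red top [267.         182.14285714]
```

View pics/mag.png

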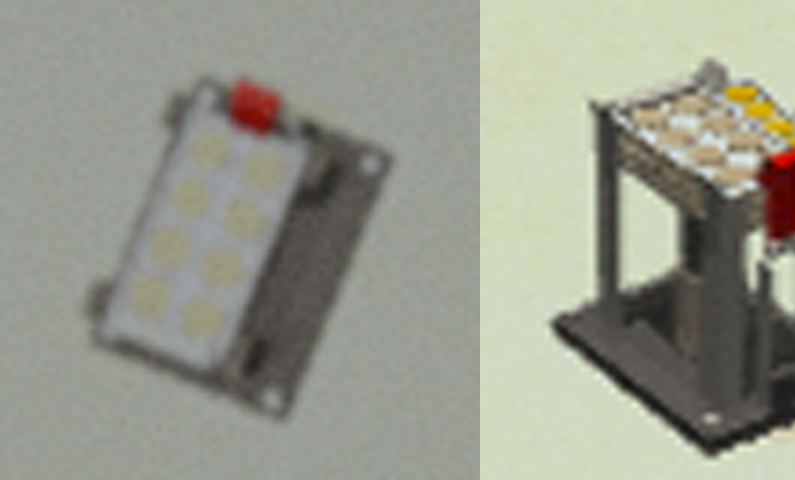

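Emit:
arm_command([
  [45,-22,0,0,1],
  [90,-45,0,0,1],
  [135,-67,0,0,1],
  [180,-90,0,0,1],
  [225,-112,0,0,1],
])

```text
t: 0.65
eef_pos: [369.1, -420.8, 214.6]
tcp_rot: [-3.142, 0.0, 0.305]
ft_force: [0.5, -0.2, 0.0]
opening: 0.999
grip_force: 0.0
```

Emit:
arm_command([
  [45,-23,0,0,1],
  [90,-46,0,0,1],
  [135,-69,0,0,1],
  [180,-90,0,0,1],
  [224,-112,0,0,1],
])

```text
t: 1.15
eef_pos: [548.9, -246.8, 214.6]
tcp_rot: [3.142, 0.0, 0.306]
ft_force: [0.0, -1.1, 0.2]
opening: 0.999
grip_force: 0.0
```

Emit:
arm_command([
  [0,0,0,0,1],
  [0,0,0,0,1],
  [0,0,0,0,1],
])

```text
t: 1.45
eef_pos: [547.0, -249.1, 214.4]
tcp_rot: [-3.141, 0.001, 0.305]
ft_force: [-0.4, -0.5, 0.5]
opening: 0.997
grip_force: 0.0
```

```bash
cat >> h.py <<'E'
def snap(name,cam='wrist'):
    from cell import env
    st=env.state(); c=env.read_camera(cam); cv2.imwrite(f'pics/{name}.png',c['frame'][:,:,::-1]); pickle.dump((c,st),open(name+'.pkl','wb')); return c,st
E
python3 - <<'E'
from h import *
c,st=snap('w1'); print(st['eef_pos'],st['tcp_rot'],st['t'])
m=c['frame'].min(2)>95
for q in big(m,800)[:5]: print(rect(c,q,14,st),cv2.boundingRect(q))
E
```

```text
[ 546.96133875 -249.06400504  214.44918313] [-3.14143405e+00  5.25928883e-04  3.05270332e-01] 1.45
[ 578.8 -226.1  787.7  303.9  107.5] (0, 0, 640, 267)
[ 369.5 -287.3  298.    48.8  107.5] (200, 295, 223, 33)
```

View pics/w1.png

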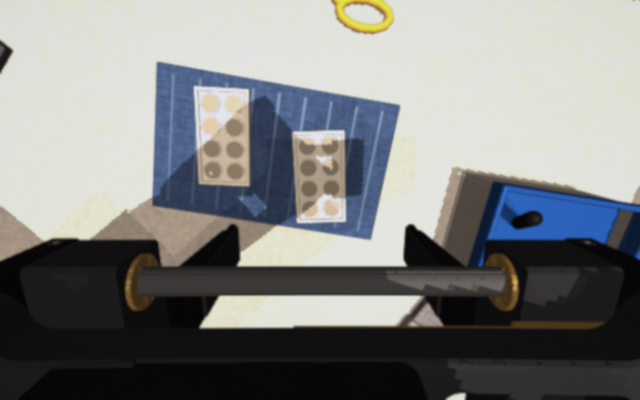

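```bash
python3 - <<'E'
from h import *
c,st=pickle.load(open('w1.pkl','rb')); f=c['frame'].astype(int)
roi=np.zeros(f.shape[:2],'uint8'); cv2.fillPoly(roi,[np.array([[166,72],[390,112],[365,230],[162,202]])],1)
m=((f[...,2]-f[...,0])<12)&(roi>0); m=cv2.morphologyEx(m.astype('uint8'),cv2.MORPH_OPEN,np.ones((3,3)))
m=cv2.morphologyEx(m,cv2.MORPH_CLOSE,np.ones((5,5)))
for z in (12,14):
  for q in big(m,800): print(z,rect(c,q,z,st),cv2.boundingRect(q))
E
```

```text
12 [ 556.6 -124.5  112.2   64.8   14.3] (195, 87, 57, 100)
12 [ 546.3 -244.7  112.5   63.4   18.6] (291, 130, 55, 93)
14 [ 556.9 -125.1  111.6   64.4   14.3] (195, 87, 57, 100)
14 [ 546.7 -244.7  111.9   63.1   18.6] (291, 130, 55, 93)
```

Emit:
arm_command([
  [22,-4,40,-1,1],
  [22,-4,85,-1,1],
  [22,-4,130,-1,1],
  [22,-4,175,-1,1],
  [22,-4,200,-1,1],
])

```text
t: 2.0
eef_pos: [565.3, -238.8, 11.5]
tcp_rot: [-3.139, 0.002, 0.321]
ft_force: [0.3, 0.9, 0.5]
opening: 0.998
grip_force: 0.0
```

Emit:
arm_command([
  [0,0,5,0,1],
  [0,0,10,0,1],
  [0,0,10,0,1],
  [0,0,10,0,0.5],
  [0,0,10,0,0.3],
])

```text
t: 2.5
eef_pos: [567.6, -238.3, 6.3]
tcp_rot: [3.141, -0.001, 0.322]
ft_force: [-0.4, 5.1, 9.9]
opening: 0.883
grip_force: 4.9
```

Emit:
arm_command([
  [0,0,0,0,0.3],
  [0,0,0,0,0.3],
  [0,0,0,0,0.3],
  [0,0,0,0,0.3],
  [0,0,0,0,0.3],
])

```text
t: 3.0
eef_pos: [567.8, -238.1, 6.3]
tcp_rot: [3.141, -0.001, 0.323]
ft_force: [-1.7, 3.9, 8.7]
opening: 0.631
grip_force: 31.3
```

Emit:
arm_command([
  [0,0,-20,0,0.3],
  [0,0,-60,0,0.3],
  [0,0,-110,0,0.3],
  [0,0,-160,-8,0.3],
  [0,0,-210,-16,0.3],
])

```text
t: 3.5
eef_pos: [567.0, -238.1, 217.6]
tcp_rot: [3.141, -0.0, 0.608]
ft_force: [0.4, -0.5, -0.9]
opening: 0.627
grip_force: 29.9
```

```bash
python3 - <<'E'
from h import *
t=pickle.load(open('top.pkl','rb'))
f=t['frame'].astype(int)
P=lambda u,v,z:plane(t,[[225+u/6,165+v/6]],z)[0].round(1)
print('mould corners z140',[P(*q,140)[:2] for q in((180,95),(310,145),(228,368),(105,318))])
print('base corners z~8',[P(*q,8)[:2] for q in((393,155),(288,418),(95,340))])
print('red',P(255,105,158))
from cell import env; s=env.state(); print(s['eef_pos'],s['joints'],s['tcp_rot'])
E
```

```text
mould corners z140 [array([599.4, 207.3]), array([573.7, 145.5]), array([468.8, 186.7]), array([494., 245.])]
base corners z~8 [array([579.1, 115.8]), array([444.4, 173.3]), array([487.2, 273. ])]
red [591.7 169.3 158. ]
[ 567.02055153 -238.10460581  217.61127697] [-5.04897249e-01  4.73287653e-01  1.58186115e+00 -7.12752024e-05
  1.08527891e+00  4.58254513e-01] [ 3.14052000e+00 -4.58782274e-04  6.07678035e-01]
```

Emit:
arm_command([
  [28,-29,-20,-8,0.3],
  [56,-58,-40,-16,0.3],
  [84,-87,-60,-24,0.3],
  [111,-116,-80,-32,0.3],
  [138,-145,-102,-40,0.3],
])

```text
t: 4.0
eef_pos: [598.6, -38.9, 318.2]
tcp_rot: [3.141, -0.0, 1.306]
ft_force: [0.6, -0.1, -0.1]
opening: 0.63
grip_force: 29.9
```

Emit:
arm_command([
  [40,-5,0,-8,0.3],
  [80,-10,0,-16,0.3],
  [120,-15,0,-24,0.3],
  [160,-20,0,-32,0.3],
  [199,-24,0,-40,0.3],
])

```text
t: 4.5
eef_pos: [628.7, 159.3, 317.6]
tcp_rot: [3.14, 0.0, 2.004]
ft_force: [0.7, 0.0, -0.8]
opening: 0.633
grip_force: 29.9
```

Emit:
arm_command([
  [0,0,0,-8,0.3],
  [0,0,0,-16,0.3],
  [0,0,0,-24,0.3],
  [0,0,0,-32,0.3],
  [0,0,0,-40,0.3],
])

```text
t: 5.0
eef_pos: [628.7, 157.6, 317.4]
tcp_rot: [3.141, 0.001, 2.702]
ft_force: [0.0, 0.1, -0.3]
opening: 0.627
grip_force: 29.9
```

Emit:
arm_command([
  [0,0,0,-3,0.3],
  [0,0,0,-3,0.3],
  [0,0,0,-3,0.3],
])

```text
t: 5.3
eef_pos: [628.8, 157.7, 317.1]
tcp_rot: [3.141, 0.001, 2.747]
ft_force: [-0.7, -0.1, -1.0]
opening: 0.625
grip_force: 29.9
```

```bash
python3 - <<'E'
from h import *
c,st=snap('w2'); print(st['eef_pos'],st['tcp_rot'],st['t'],st['joints'])
E
```

```text
[628.80312431 157.65665071 317.12254509] [3.14134290e+00 5.59987869e-04 2.74718128e+00] 5.3 [ 1.43859821e-01  4.48875042e-01  1.35375837e+00 -7.46491109e-05
  1.33835040e+00 -1.03250802e+00]
```

View pics/w2.png

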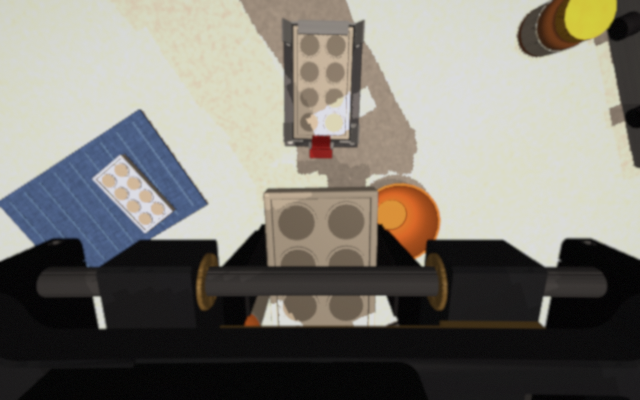

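```bash
python3 - <<'E'
from h import *
c,st=pickle.load(open('w2.pkl','rb'))
cr=cv2.resize(c['frame'][8:168,265:385],None,fx=3.6,fy=3.6,interpolation=cv2.INTER_CUBIC)
cr2=cv2.resize(c['frame'][170:270,250:390],(350,250),interpolation=cv2.INTER_CUBIC); cr2=np.vstack([cr2,np.zeros((326,350,3),'uint8')])
cv2.imwrite('pics/z2.png',np.hstack([cr,cr2])[:,:,::-1])
E
```

```text
(no output)
```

View pics/z2.png

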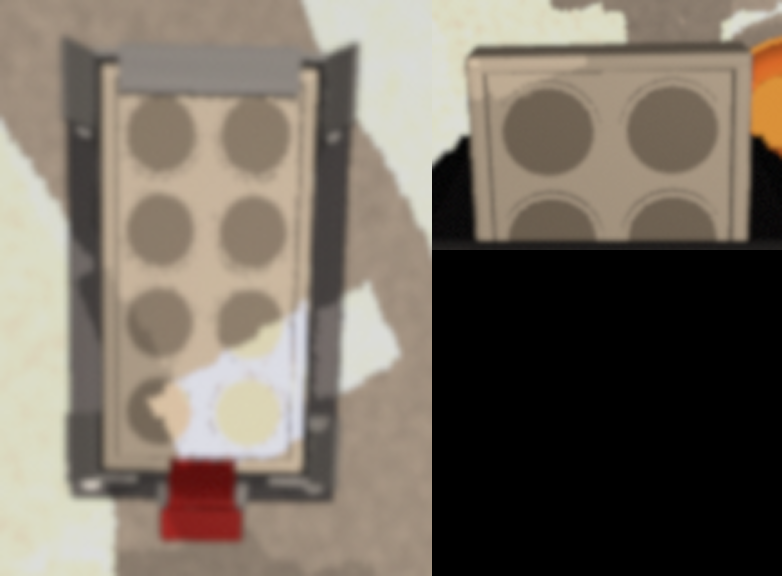

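```bash
python3 - <<'E'
from h import *
c,st=pickle.load(open('w2.pkl','rb'))
Z=lambda L:[[265+u/3.6-.36,8+v/3.6-.36] for u,v in L]
cav=plane(c,Z([(162,132),(256,132),(160,230),(252,230),(158,322),(248,322),(155,410),(250,412)]),140,st)
ctr=cav.mean(0); ax=(cav[0]+cav[1]-cav[6]-cav[7])/2; 
print('cav centre',ctr.round(1),'yaw catch dir',np.degrees(np.arctan2(-ax[1],-ax[0])),'len',np.linalg.norm(ax),'w',np.linalg.norm(cav[0]-cav[1]))
lip=plane(c,Z([(118,95),(300,95)]),143,st); hk=plane(c,Z([(168,461),(237,461)]),141,st)
print('lip',lip.round(1),np.linalg.norm(lip[1]-lip[0]),'hook',hk.round(1),np.linalg.norm(hk[0]-hk[1]))
a=lip.mean(0);b=hk.mean(0); print('lip-hook',np.linalg.norm((b-a)[:2]),np.degrees(np.arctan2(*(b-a)[1::-1])),'centre from',(a+(b-a)*47.5/98.5).round(1))
R=Ro.from_euler('xyz',st['tcp_rot']).as_matrix(); p=st['eef_pos']
e=plane(c,[[266,192.8],[376.4,190]],p[2]+12,st); print('held front edge tool',((e-p)@R).round(1))
# tab top
tb=plane(c,Z([(162,506),(240,506)]),160,st);print('tab',tb.round(1))
E
```

```text
cav centre [532.5 199.1 140. ] yaw catch dir -24.00418459247008 len 75.98265172919456 w 26.446609976388768
lip [[480.1 194.8 143. ]
 [499.5 241.3 143. ]] 50.3589479542366 hook [[576.7 168.6 141. ]
 [584.7 187.8 141. ]] 20.798913345695656
lip-hook 99.23075672988274 -23.667453105270276 centre from [533.6 198.8 142. ]
held front edge tool [[ 32.8 -27.9 -12. ]
 [ 34.3  29.5 -12. ]]
tab [[587.  162.9 160. ]
 [595.7 183.7 160. ]]
```

Emit:
arm_command([
  [46,0,0,1,0.3],
  [92,1,0,1,0.3],
  [138,1,0,1,0.3],
  [184,2,0,1,0.3],
  [230,2,0,1,0.3],
])

```text
t: 5.85
eef_pos: [415.4, 248.0, 316.8]
tcp_rot: [3.141, 0.0, 2.73]
ft_force: [-0.6, 1.1, -0.5]
opening: 0.628
grip_force: 29.9
```

Emit:
arm_command([
  [0,0,50,0,0.3],
  [0,0,100,0,0.3],
  [0,0,145,0,0.3],
  [0,0,150,0,0.3],
  [0,0,150,0,0.3],
])

```text
t: 6.35
eef_pos: [417.4, 247.6, 166.9]
tcp_rot: [-3.141, -0.001, 2.731]
ft_force: [-0.2, -0.2, 0.7]
opening: 0.632
grip_force: 29.9
```

```bash
python3 - <<'E'
from h import *
a,_=snap('s3','scene')
from cell import env
s=env.state();print(s['eef_pos'],s['tcp_rot'],s['ft_force'])
cv2.imwrite('pics/s3c.png',cv2.resize(a['frame'][110:230,250:410],(800,600),interpolation=cv2.INTER_CUBIC)[:,:,::-1])
E
```

```text
[417.99211796 247.88594549 168.03128395] [3.14070824e+00 9.53933045e-04 2.73113536e+00] [ 0.92745792  0.03435953 -0.06162159]
```

View pics/s3c.png

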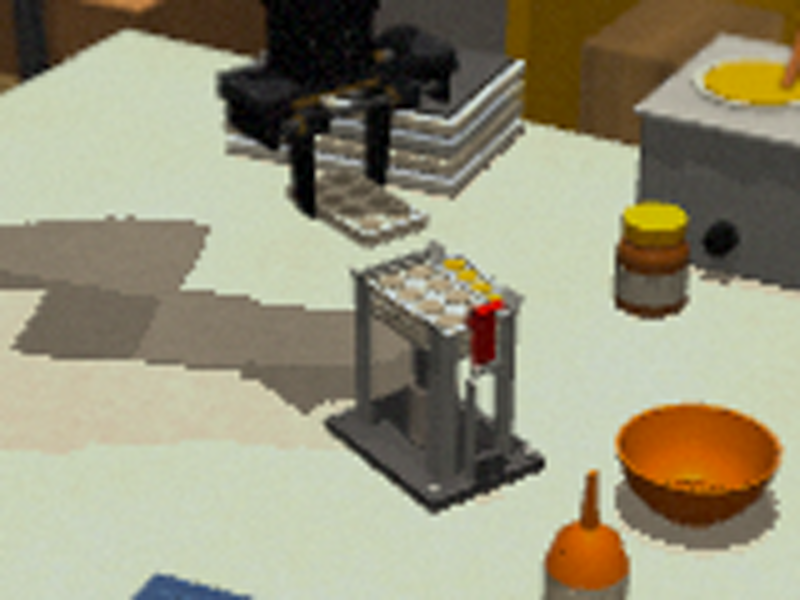

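Emit:
arm_command([
  [0,0,5,0,0.3],
  [0,0,12,0,0.3],
  [0,0,17,0,0.3],
  [0,0,17,0,0.3],
])

```text
t: 6.8
eef_pos: [417.0, 247.5, 149.3]
tcp_rot: [-3.141, -0.0, 2.732]
ft_force: [-0.1, -0.1, -0.6]
opening: 0.628
grip_force: 29.9
```

Emit:
arm_command([
  [0,0,3,0,0.3],
  [0,0,3,0,0.3],
])

```text
t: 7.0
eef_pos: [417.1, 247.6, 146.4]
tcp_rot: [-3.141, -0.0, 2.732]
ft_force: [0.0, 0.2, -0.4]
opening: 0.632
grip_force: 29.9
```

Emit:
arm_command([
  [0,0,3,0,0.3],
  [0,0,3,0,0.3],
])

```text
t: 7.2
eef_pos: [417.1, 247.6, 143.3]
tcp_rot: [-3.141, -0.0, 2.732]
ft_force: [-0.3, -0.2, -0.6]
opening: 0.633
grip_force: 29.9
```

Emit:
arm_command([
  [0,0,3,0,0.3],
  [0,0,3,0,0.3],
])

```text
t: 7.4
eef_pos: [417.4, 247.8, 140.6]
tcp_rot: [3.141, 0.001, 2.732]
ft_force: [-0.2, 2.2, 1.7]
opening: 0.628
grip_force: 30.0
```

Emit:
arm_command([
  [0,0,3,0,0.3],
  [0,0,3,0,0.3],
])

```text
t: 7.6
eef_pos: [417.3, 247.7, 137.5]
tcp_rot: [3.141, 0.0, 2.732]
ft_force: [0.4, 2.4, 2.2]
opening: 0.634
grip_force: 30.0
```

Emit:
arm_command([
  [0,1,4,0,0.3],
  [0,1,8,0,0.3],
  [0,1,12,0,0.3],
  [0,1,12,0,0.3],
])

```text
t: 8.0
eef_pos: [417.5, 248.4, 125.0]
tcp_rot: [-3.141, -0.0, 2.732]
ft_force: [-0.7, -0.3, 2.4]
opening: 0.628
grip_force: 30.0
```

Emit:
arm_command([
  [0,0,4,0,0.3],
  [0,0,7,0,0.3],
  [0,0,7,0,0.3],
])

```text
t: 8.3
eef_pos: [417.5, 248.5, 118.2]
tcp_rot: [-3.141, -0.0, 2.732]
ft_force: [1.3, 0.6, 2.2]
opening: 0.624
grip_force: 30.0
```

Emit:
arm_command([
  [0,0,-5,0,0.3],
  [0,0,-15,0,0.3],
  [0,0,-40,0,0.3],
  [0,0,-60,0,0.3],
  [0,0,-60,0,0.3],
])

```text
t: 8.8
eef_pos: [418.3, 249.0, 181.3]
tcp_rot: [3.139, 0.003, 2.732]
ft_force: [-0.5, -2.0, -1.3]
opening: 0.628
grip_force: 30.0
```

```bash
python3 - <<'E'
from h import *
a,_=snap('s4','scene'); 
c,st=snap('w4')
print(st['eef_pos'],st['tcp_rot'],st['ft_force'])
cv2.imwrite('pics/s4c.png',np.hstack([cv2.resize(a['frame'][110:190,270:350],(400,400),interpolation=cv2.INTER_CUBIC),cv2.resize(c['frame'][140:300,240:400],(400,400),interpolation=cv2.INTER_CUBIC)])[:,:,::-1])
E
```

```text
[417.80155423 248.6975152  179.85738963] [3.13978176e+00 1.74994158e-03 2.73183991e+00] [-0.18252908  0.16468118 -0.87713428]
```

View pics/s4c.png

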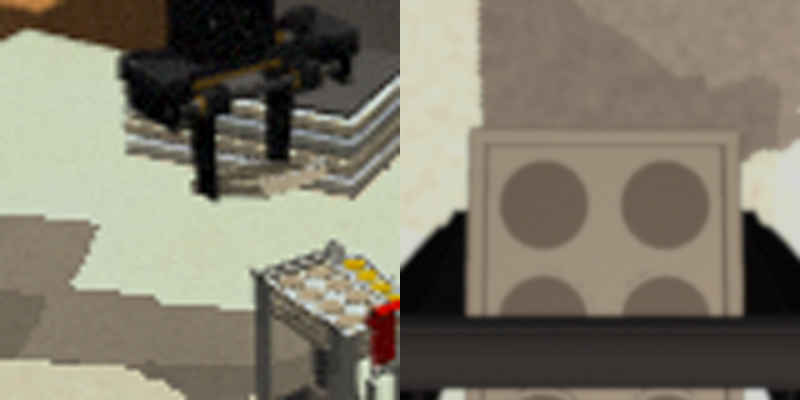

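Emit:
arm_command([
  [-38,0,0,0,0.3],
  [-76,0,0,0,0.3],
  [-114,0,0,0,0.3],
  [-114,0,10,0,0.3],
  [-114,0,15,0,0.3],
])

```text
t: 9.4
eef_pos: [521.5, 202.4, 161.6]
tcp_rot: [-3.14, -0.003, 2.731]
ft_force: [-0.7, 0.3, -0.6]
opening: 0.628
grip_force: 30.0
```

Emit:
arm_command([
  [0,0,5,0,0.3],
  [0,0,8,0,0.3],
  [0,0,8,0,0.3],
])

```text
t: 9.7
eef_pos: [521.4, 203.5, 155.3]
tcp_rot: [-3.141, -0.001, 2.733]
ft_force: [0.8, -0.1, -1.0]
opening: 0.632
grip_force: 30.0
```

Emit:
arm_command([
  [0,0,3,0,0.3],
  [0,0,5,0,0.3],
  [0,0,5,0,0.3],
])

```text
t: 10.0
eef_pos: [521.9, 203.2, 150.5]
tcp_rot: [-3.141, -0.0, 2.732]
ft_force: [0.8, 0.2, -1.1]
opening: 0.627
grip_force: 30.0
```

```bash
cat > mf.py <<'E'
from cell import env
import numpy as np
a=np.radians(-23.4); e=np.array([np.cos(a),np.sin(a)]); n=np.array([-e[1],e[0]])
s=env.state(); d=s['eef_pos'][:2]-[533.2,198.0]; f=s['ft_force']
print('mag x,y',(d@e).round(1),(d@n).round(1),'z',s['eef_pos'][2].round(1),'F',(f[:2]@e).round(1),(f[:2]@n).round(1),f[2].round(1),'M',s['moment'].round(2),'yaw',np.degrees(s['tcp_rot'][2]).round(1),s['t'],s['opening'].round(3))
E
python3 mf.py
```

```text
Traceback (most recent call last):
  File "mf.py", line 5, in <module>
    print('mag x,y',(d@e).round(1),(d@n).round(1),'z',s['eef_pos'][2].round(1),'F',(f[:2]@e).round(1),(f[:2]@n).round(1),f[2].round(1),'M',s['moment'].round(2),'yaw',np.degrees(s['tcp_rot'][2]).round(1),s['t'],s['opening'].round(3))
                                                                                                                                                                                                                  ^^^^^^^^^^^^^^^^^^
AttributeError: 'float' object has no attribute 'round'
```

Emit:
arm_command([
  [0,0,2,0,0.3],
  [0,0,4,0,0.3],
  [0,0,4,0,0.3],
])

```text
t: 10.3
eef_pos: [522.2, 203.2, 146.7]
tcp_rot: [3.141, 0.0, 2.732]
ft_force: [-0.3, -0.1, 3.3]
opening: 0.627
grip_force: 30.0
```

Emit:
arm_command([
  [0,0,2,0,0.3],
  [0,0,4,0,0.3],
  [0,0,4,0,0.3],
])

```text
t: 10.6
eef_pos: [522.2, 203.1, 142.5]
tcp_rot: [3.141, 0.0, 2.732]
ft_force: [-0.4, 0.4, 4.7]
opening: 0.629
grip_force: 30.0
```

```bash
sed -i "s/s\['opening'\].round(3)/s['opening']/" mf.py; python3 mf.py
```

```text
mag x,y -12.1 0.4 z 142.5 F -0.5 0.2 4.7 M [0.21 0.09 0.  ] yaw 156.5 10.6 0.6292129805840321
```

Emit:
arm_command([
  [0,0,3,0,0.3],
  [0,0,6,0,0.3],
  [0,0,6,0,0.3],
])

```text
t: 10.9
eef_pos: [522.2, 203.1, 136.5]
tcp_rot: [3.141, 0.0, 2.732]
ft_force: [-0.9, 0.0, 5.0]
opening: 0.629
grip_force: 30.0
```

Emit:
arm_command([
  [0,0,2,0,0.3],
  [0,0,4,0,0.3],
  [0,0,4,0,0.3],
])

```text
t: 11.2
eef_pos: [522.2, 203.1, 132.7]
tcp_rot: [3.141, 0.0, 2.732]
ft_force: [-1.1, -0.7, 4.9]
opening: 0.623
grip_force: 30.0
```

```bash
python3 mf.py; python3 - <<'E'
from h import *
a,_=snap('s5','scene'); c,st=snap('w5')
cv2.imwrite('pics/s5c.png',np.hstack([cv2.resize(a['frame'][130:215,300:370],(330,400),interpolation=cv2.INTER_CUBIC),cv2.resize(c['frame'][120:290,230:410],(450,400),interpolation=cv2.INTER_CUBIC)])[:,:,::-1])
E
```

```text
mag x,y -12.1 0.3 z 132.7 F -0.7 -1.1 4.9 M [ 0.16  0.12 -0.  ] yaw 156.5 11.2 0.6232081788574682
```

View pics/s5c.png

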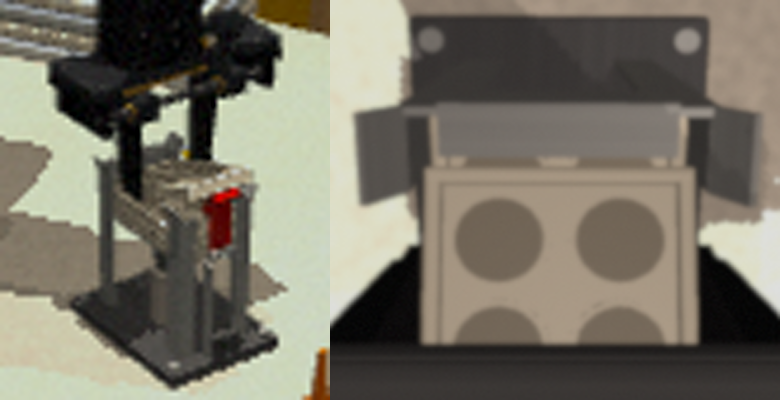

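Emit:
arm_command([
  [3,0,0,0,0.3],
  [5,0,0,0,0.3],
  [5,0,0,0,0.3],
])

```text
t: 11.6
eef_pos: [518.1, 205.1, 133.1]
tcp_rot: [3.141, 0.002, 2.732]
ft_force: [1.2, -0.4, 4.9]
opening: 0.628
grip_force: 30.0
```

Emit:
arm_command([
  [2,0,0,0,0.3],
  [3,0,0,0,0.3],
  [3,0,0,0,0.3],
])

```text
t: 11.9
eef_pos: [515.5, 206.3, 133.1]
tcp_rot: [3.141, 0.002, 2.732]
ft_force: [2.8, -0.3, 4.8]
opening: 0.629
grip_force: 30.0
```

Emit:
arm_command([
  [1,0,0,0,0.3],
  [2,0,0,0,0.3],
  [2,0,0,0,0.3],
])

```text
t: 12.2
eef_pos: [513.8, 207.1, 133.1]
tcp_rot: [3.141, 0.002, 2.732]
ft_force: [2.2, -1.5, 5.5]
opening: 0.623
grip_force: 30.0
```

```bash
python3 mf.py
```

```text
mag x,y -21.4 0.6 z 133.1 F 2.6 -0.5 5.5 M [-0.02 -0.5   0.03] yaw 156.5 12.2 0.6229577403386017
```

Emit:
arm_command([
  [1,0,0,0,0.3],
  [1,0,0,0,0.3],
])

```text
t: 12.4
eef_pos: [512.9, 207.5, 133.1]
tcp_rot: [3.141, 0.002, 2.732]
ft_force: [3.1, -1.7, 5.7]
opening: 0.629
grip_force: 30.0
```

Emit:
arm_command([
  [1,0,0,0,0.3],
  [1,0,0,0,0.3],
])

```text
t: 12.6
eef_pos: [512.0, 207.9, 133.1]
tcp_rot: [3.141, 0.002, 2.732]
ft_force: [3.0, -0.6, 6.1]
opening: 0.628
grip_force: 30.0
```

```bash
python3 mf.py; python3 - <<'E'
from h import *
c,st=snap('w6')
f=c['frame'].astype(int); print(f[130:215,320].sum(1)//3); 
E
```

```text
mag x,y -23.4 0.6 z 133.1 F 3.0 0.6 6.1 M [-0.15 -0.52 -0.01] yaw 156.5 12.6 0.6281122246647586
[141 141 143 145 146 146 145 136 114  76  53  52  53  54  54  54  55  54
  54  53  55  54  53  54  54  54  54  53  53  53  54  53  54  54  54  53
  53  54  54  54  54  54  54  54  53  55  54  54  55  55  55  55  54  57
  68  87 104 111 113 115 114 114 114 113 112 112 112 112 113 113 113 115
 115 114 113 114 119 129 142 149 149 149 149 150 149]
```

Emit:
arm_command([
  [1,0,0,0,0.3],
  [1,0,0,0,0.3],
])

```text
t: 12.85
eef_pos: [511.1, 208.2, 133.1]
tcp_rot: [3.141, 0.002, 2.732]
ft_force: [2.3, -1.1, 4.4]
opening: 0.628
grip_force: 30.0
```

Emit:
arm_command([
  [1,0,0,0,0.3],
  [1,0,0,0,0.3],
])

```text
t: 13.05
eef_pos: [510.4, 208.6, 133.2]
tcp_rot: [3.14, 0.003, 2.732]
ft_force: [3.3, -1.7, 5.5]
opening: 0.626
grip_force: 30.0
```

```bash
python3 mf.py
```

```text
mag x,y -25.1 0.7 z 133.2 F 3.7 -0.3 5.5 M [-0.25 -0.71 -0.01] yaw 156.5 13.05 0.6258588113189203
```

Emit:
arm_command([
  [1,0,0,0,0.3],
  [1,0,0,0,0.3],
])

```text
t: 13.25
eef_pos: [510.3, 208.7, 133.3]
tcp_rot: [3.14, 0.004, 2.732]
ft_force: [7.1, -4.8, 4.0]
opening: 0.627
grip_force: 30.0
```

```bash
python3 mf.py; python3 - <<'E'
from h import *
c,st=snap('w7'); f=c['frame'].astype(int); print(f[150:240,322].tolist()[::3])
print((f[225:227,225:400].sum(2)//3).mean(0).astype(int).tolist())
E
```

```text
mag x,y -25.3 0.7 z 133.3 F 8.4 -1.6 4.0 M [-0.82 -1.38 -0.01] yaw 156.5 13.25 0.6267214799185531
[[56, 52, 51], [57, 53, 52], [56, 53, 52], [56, 52, 51], [57, 53, 52], [57, 52, 52], [57, 54, 53], [56, 52, 51], [56, 52, 51], [58, 54, 53], [58, 55, 52], [59, 56, 54], [59, 56, 53], [96, 91, 86], [120, 114, 108], [121, 115, 109], [118, 112, 106], [119, 113, 107], [119, 114, 107], [121, 115, 108], [133, 124, 114], [167, 150, 131], [167, 151, 132], [167, 151, 132], [168, 152, 132], [168, 153, 133], [168, 153, 133], [169, 152, 132], [169, 153, 134], [169, 154, 134]]
[217, 217, 217, 216, 217, 216, 216, 216, 216, 215, 215, 216, 215, 215, 214, 211, 199, 168, 125, 96, 87, 82, 80, 80, 81, 81, 82, 81, 82, 84, 89, 99, 112, 119, 110, 84, 53, 31, 21, 21, 31, 61, 100, 129, 142, 146, 146, 141, 128, 122, 137, 147, 148, 146, 137, 122, 105, 100, 99, 99, 100, 99, 100, 100, 100, 100, 100, 100, 100, 100, 100, 100, 100, 100, 100, 100, 100, 100, 100, 100, 101, 100, 100, 100, 101, 100, 101, 101, 106, 120, 139, 148, 150, 149, 149, 150, 150, 150, 150, 150, 150, 149, 145, 132, 114, 104, 101, 101, 101, 101, 101, 101, 101, 101, 101, 101, 101, 101, 101, 101, 101, 101, 101, 101, 101, 101, 101, 101, 101, 101, 101, 101, 100, 101, 101, 101, 102, 111, 128, 143, 149, 149, 146, 133, 115, 124, 140, 146, 146, 142, 125, 90, 50, 31, 36, 47, 54, 62, 66, 70, 72, 71, 70, 68, 68, 69, 69, 67, 67, 69, 79, 95, 114, 154, 198]
```

Emit:
arm_command([
  [-1,0,0,0,0.7],
  [-1,0,0,0,0.8],
  [-1,0,0,0,0.8],
  [-1,0,0,0,0.8],
  [-1,0,0,0,0.8],
])

```text
t: 13.8
eef_pos: [509.1, 208.7, 132.5]
tcp_rot: [-3.141, -0.0, 2.732]
ft_force: [-0.0, 0.4, -0.7]
opening: 0.799
grip_force: 0.0
```

```bash
python3 mf.py; python3 - <<'E'
from h import *
c,st=snap('w8'); f=c['frame'].astype(int); print(f[180:220,322].tolist()[::2])
s,_=snap('s8','scene'); a,_=pickle.load(open('s5.pkl','rb')); 
cv2.imwrite('pics/s8c.png',np.hstack([cv2.resize(s['frame'][130:215,300:370],(330,400),interpolation=cv2.INTER_CUBIC),cv2.resize(c['frame'][120:290,230:410],(450,400),interpolation=cv2.INTER_CUBIC)])[:,:,::-1])
E
```

```text
mag x,y -26.4 0.3 z 132.5 F -0.2 0.4 -0.7 M [ 0.06 -0.11  0.02] yaw 156.5 13.8 0.7988136503583017
[[55, 52, 50], [56, 53, 51], [56, 53, 50], [56, 54, 51], [57, 54, 51], [71, 68, 65], [107, 102, 97], [115, 110, 103], [117, 111, 105], [116, 110, 104], [115, 109, 103], [115, 109, 103], [115, 109, 103], [115, 110, 104], [117, 111, 105], [117, 111, 105], [127, 118, 109], [162, 147, 129], [170, 153, 134], [170, 153, 134]]
```

Emit:
arm_command([
  [0,0,-20,0,0.8],
  [0,0,-50,0,0.8],
  [-31,0,-60,0,0.4],
  [-62,0,-60,0,0],
  [-62,0,-60,0,0],
])

```text
t: 14.4
eef_pos: [568.6, 182.8, 192.8]
tcp_rot: [3.141, 0.002, 2.73]
ft_force: [-0.4, -0.5, -0.7]
opening: 0.604
grip_force: 0.0
```

Emit:
arm_command([
  [0,0,0,0,0],
  [0,0,0,0,0],
  [0,0,0,0,0],
  [0,0,0,0,0],
  [0,0,0,0,0],
])

```text
t: 14.9
eef_pos: [565.8, 184.3, 192.7]
tcp_rot: [-3.142, 0.0, 2.732]
ft_force: [-0.4, 0.8, 0.5]
opening: 0.183
grip_force: 0.0
```

```bash
python3 mf.py; python3 - <<'E'
from h import *
c,st=snap('w9'); s,_=snap('s9','scene')
cv2.imwrite('pics/s9c.png',np.hstack([cv2.resize(s['frame'][130:215,300:370],(330,400),interpolation=cv2.INTER_CUBIC),cv2.resize(c['frame'][120:290,230:410],(450,400),interpolation=cv2.INTER_CUBIC)])[:,:,::-1])
E
```

```text
mag x,y 35.4 0.4 z 192.7 F -0.7 0.6 0.5 M [ 0.04 -0.11  0.05] yaw 156.5 14.9 0.18286530300848547
```

View pics/s9c.png

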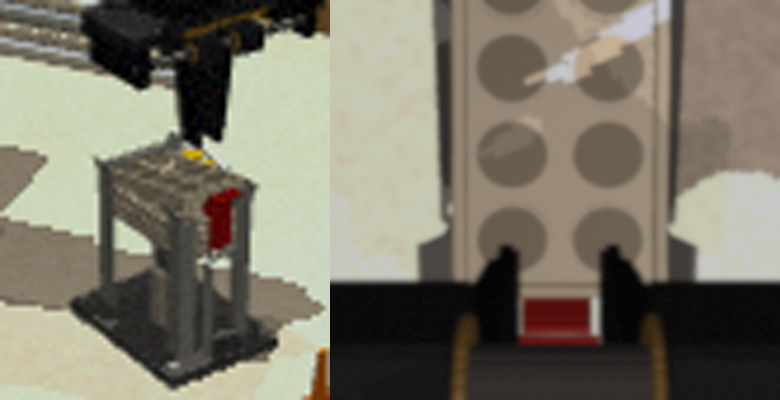

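Emit:
arm_command([
  [0,0,10,0,0],
  [0,0,25,0,0],
  [0,0,35,0,0],
  [0,0,35,0,0],
])

```text
t: 15.4
eef_pos: [565.7, 183.8, 156.2]
tcp_rot: [-3.14, -0.002, 2.732]
ft_force: [-1.8, 0.0, 2.3]
opening: 0.004
grip_force: 0.8
```

Emit:
arm_command([
  [0,0,3,0,0],
  [0,0,6,0,0],
  [0,0,6,0,0],
])

```text
t: 15.7
eef_pos: [566.3, 184.1, 152.4]
tcp_rot: [3.141, 0.001, 2.732]
ft_force: [-0.2, 0.2, 1.0]
opening: 0.002
grip_force: 0.0
```

Emit:
arm_command([
  [0,0,2,0,0],
  [0,0,4,0,0],
  [0,0,4,0,0],
])

```text
t: 16.0
eef_pos: [566.0, 183.9, 147.1]
tcp_rot: [-3.141, -0.001, 2.732]
ft_force: [-0.0, -0.3, 0.3]
opening: 0.003
grip_force: 0.0
```

Emit:
arm_command([
  [0,0,2,0,0],
  [0,0,4,0,0],
  [0,0,4,0,0],
])

```text
t: 16.3
eef_pos: [566.1, 184.0, 143.4]
tcp_rot: [-3.141, -0.0, 2.732]
ft_force: [0.3, 0.7, 0.0]
opening: 0.002
grip_force: 0.0
```

Emit:
arm_command([
  [0,0,2,0,0],
  [0,0,3,0,0],
  [0,0,3,0,0],
])

```text
t: 16.6
eef_pos: [566.1, 183.9, 140.4]
tcp_rot: [-3.141, -0.0, 2.732]
ft_force: [-0.3, -0.4, -0.1]
opening: 0.003
grip_force: 0.0
```

```bash
python3 mf.py
```

```text
mag x,y 35.7 0.1 z 140.4 F -0.1 -0.5 -0.1 M [ 0.1  -0.16  0.02] yaw 156.5 16.6 0.0033799972914785614
```

Emit:
arm_command([
  [0,0,1,0,0],
  [0,0,2,0,0],
  [0,0,2,0,0],
])

```text
t: 16.9
eef_pos: [566.1, 184.0, 138.9]
tcp_rot: [3.142, 0.0, 2.732]
ft_force: [-0.8, -0.7, 5.1]
opening: 0.004
grip_force: 2.5
```

Emit:
arm_command([
  [0,0,1,0,0],
  [0,0,2,0,0],
  [0,0,2,0,0],
])

```text
t: 17.2
eef_pos: [566.1, 183.9, 136.9]
tcp_rot: [3.142, 0.0, 2.732]
ft_force: [-1.3, -0.4, 5.2]
opening: 0.003
grip_force: 2.6
```

```bash
python3 mf.py; python3 - <<'E'
from h import *
c,st=snap('w10'); s,_=snap('s10','scene'); t,_=snap('t10','top')
# tool-camera: cavity centres
g=cv2.cvtColor(c['frame'],cv2.COLOR_RGB2GRAY)
h=cv2.HoughCircles(g[90:260,230:410],cv2.HOUGH_GRADIENT,1,20,param1=60,param2=14,minRadius=9,maxRadius=22)
h=h[0]; h[:,:2]+=[230,90]; print(h[np.argsort(h[:,1])].round())
p=plane(c,h[:,:2],140,st); a=np.radians(-23.4); e=np.array([np.cos(a),np.sin(a)]); n=np.array([-e[1],e[0]])
d=p[:,:2]-[533.2,198]; print(np.c_[d@e,d@n].round(1)[np.argsort(h[:,1])])
E
```

```text
mag x,y 35.8 0.2 z 136.9 F -1.0 -0.9 5.2 M [-0.    0.11 -0.02] yaw 156.5 17.2 0.003415608744591418
[[348. 108.  19.]
 [296. 108.  19.]
 [298. 156.  17.]
 [346. 156.  18.]
 [388. 188.  14.]
 [346. 200.  17.]
 [298. 200.  17.]
 [280. 220.  10.]
 [344. 242.  20.]
 [300. 248.  20.]]
[[-39.8  14.6]
 [-39.9 -11.6]
 [-15.4 -11.6]
 [-14.8  14. ]
 [  2.2  37.8]
 [  9.5  14.5]
 [  9.4 -12.1]
 [ 20.4 -22.4]
 [ 34.3  13.7]
 [ 37.3 -11.5]]
```

Emit:
arm_command([
  [0,0,-30,0,0],
  [0,0,-80,0,0],
  [-23,0,-125,0,0.5],
  [-46,0,-160,0,1],
  [-68,0,-180,0,1],
])

```text
t: 17.85
eef_pos: [629.5, 156.7, 320.3]
tcp_rot: [3.14, 0.004, 2.732]
ft_force: [-0.6, -0.8, -1.3]
opening: 0.199
grip_force: 0.0
```

Emit:
arm_command([
  [0,0,0,0,1],
  [0,0,0,0,1],
  [0,0,0,0,1],
])

```text
t: 18.15
eef_pos: [627.5, 157.1, 315.2]
tcp_rot: [-3.14, -0.002, 2.732]
ft_force: [0.6, 0.5, -0.7]
opening: 0.458
grip_force: 0.0
```

```bash
cat > chk.py <<'E'
from h import *
import sys; from cell import env
c,st=snap(sys.argv[1]); print(st['eef_pos'],np.degrees(st['tcp_rot'][2]),st['t'])
def an(c,st):
    g=cv2.cvtColor(c['frame'],cv2.COLOR_RGB2GRAY)
    h=cv2.HoughCircles(g[0:180,250:390],cv2.HOUGH_GRADIENT,1,18,param1=60,param2=12,minRadius=8,maxRadius=13)[0]; h[:,:2]+=[250,0]
    h=h[np.argsort(h[:,1])]
    p=plane(c,h[:,:2],140,st); a=np.radians(-23.4); e=np.array([np.cos(a),np.sin(a)]); n=np.array([-e[1],e[0]]); d=p[:,:2]-[533.2,198]; print(np.c_[d@e,d@n].round(1).tolist())
    f=c['frame'].astype(int); red=(f[...,0]>70)&(f[...,1]<40)&(f[...,2]<40); red[:,:280]=0; red[:,370:]=0; red[175:]=0
    q=big(red,5)[0]; p=plane(c,q.reshape(-1,2),150,st)[:,:2]-[533.2,198]; print('red x',(p@e).min().round(1),(p@e).max().round(1),'y',(p@n).mean().round(1))
an(*pickle.load(open('w2.pkl','rb'))); an(c,st)
# remaining mould on the mat
f=c['frame'].astype(int); m=((f[...,2]-f[...,0])>25); 
mats=[q for q in big(m,3000) if cv2.boundingRect(q)[0]<230]
if mats:
    roi=np.zeros(m.shape,'uint8'); cv2.fillPoly(roi,[cv2.convexHull(mats[0])],1); roi=cv2.erode(roi,np.ones((7,7)))
    k=((f[...,2]-f[...,0])<15)&(roi>0); k=cv2.morphologyEx(k.astype('uint8'),cv2.MORPH_OPEN,np.ones((3,3)))
    for q in big(k,500): print('mould',rect(c,q,16,st),cv2.boundingRect(q))
E
python3 chk.py w11
```

```text
[627.53405005 157.13235458 315.1636237 ] 156.53667212005124 18.15
[[-39.1, 15.3], [-37.8, -12.1], [-13.7, 13.9], [-13.3, -13.0], [12.2, -12.9], [11.8, 13.5], [36.7, -12.9]]
red x 52.2 72.5 y 0.6
[[-40.9, 12.0], [-39.1, -11.2], [-15.7, 14.3], [-14.7, -11.4], [9.7, 15.6], [10.7, -12.8], [36.1, -12.0], [72.4, 26.1]]
red x 51.9 72.9 y 0.5
mould [ 558.2 -123.   111.1   66.1   14.4] (96, 159, 80, 77)
```

Emit:
arm_command([
  [-5,-48,0,0,1],
  [-10,-96,0,0,1],
  [-15,-144,0,0,1],
  [-20,-192,0,0,1],
  [-25,-240,0,0,1],
])

```text
t: 18.7
eef_pos: [554.4, -74.2, 316.0]
tcp_rot: [-3.141, -0.001, 2.733]
ft_force: [0.8, -1.1, 1.7]
opening: 0.916
grip_force: 0.0
```

Emit:
arm_command([
  [-6,-40,20,-8,1],
  [-6,-60,60,-16,1],
  [-6,-60,100,-24,1],
  [-6,-60,130,-32,1],
  [-6,-60,150,-38,1],
])

```text
t: 19.2
eef_pos: [535.9, -130.0, 164.0]
tcp_rot: [3.14, -0.003, -2.883]
ft_force: [0.7, 0.3, -0.3]
opening: 0.995
grip_force: 0.0
```

Emit:
arm_command([
  [0,0,0,0,1],
  [0,0,0,0,1],
  [0,0,0,0,1],
])

```text
t: 19.5
eef_pos: [537.8, -130.5, 167.8]
tcp_rot: [-3.141, 0.001, -2.89]
ft_force: [0.2, -0.1, 0.2]
opening: 1.0
grip_force: 0.0
```

```bash
python3 - <<'E'
from h import *
c,st=snap('w12'); print(st['eef_pos'],np.degrees(st['tcp_rot']),st['opening'])
f=c['frame'].astype(int); m=((f[...,2]-f[...,0])>25)
q=big(m,3000)[0]; print(cv2.boundingRect(q))
roi=np.zeros(m.shape,'uint8'); cv2.fillPoly(roi,[cv2.convexHull(q)],1); roi=cv2.erode(roi,np.ones((7,7)))
k=((f[...,2]-f[...,0])<15)&(roi>0); k=cv2.morphologyEx(k.astype('uint8'),cv2.MORPH_OPEN,np.ones((3,3)))
for q in big(k,500): print('mould',rect(c,q,16,st),cv2.boundingRect(q))
E
```

```text
[ 537.80801434 -130.52511568  167.76143397] [-1.79942260e+02  7.57586692e-02 -1.65596846e+02] 1.000179652316189
(137, 89, 273, 178)
mould [ 558.3 -125.   112.4   62.6   15.2] (291, 153, 60, 103)
```

Emit:
arm_command([
  [0,0,45,0,1],
  [0,0,90,0,1],
  [0,0,130,0,1],
  [0,0,152,0,1],
  [0,0,161,0,1],
])

```text
t: 20.05
eef_pos: [537.0, -130.4, 5.8]
tcp_rot: [3.141, -0.001, -2.889]
ft_force: [-33.1, 11.6, 127.1]
opening: 1.0
grip_force: 63.7
```

Emit:
arm_command([
  [0,0,0,0,1],
  [0,0,0,0,0.3],
  [0,0,0,0,0.3],
  [0,0,0,0,0.3],
  [0,0,0,0,0.3],
])

```text
t: 20.55
eef_pos: [537.7, -130.6, 6.3]
tcp_rot: [-3.141, 0.001, -2.889]
ft_force: [-0.4, 1.7, 5.8]
opening: 0.719
grip_force: 3.2
```

Emit:
arm_command([
  [0,0,0,0,0.3],
  [0,0,0,0,0.3],
  [0,0,0,0,0.3],
])

```text
t: 20.85
eef_pos: [537.7, -130.6, 6.3]
tcp_rot: [-3.141, 0.001, -2.888]
ft_force: [-0.9, 2.1, 6.1]
opening: 0.629
grip_force: 31.2
```

Emit:
arm_command([
  [0,0,-15,0,0.3],
  [0,0,-55,0,0.3],
  [0,0,-105,0,0.3],
  [0,0,-150,0,0.3],
  [0,0,-200,0,0.3],
])

```text
t: 21.35
eef_pos: [536.8, -130.4, 207.4]
tcp_rot: [3.141, -0.001, -2.888]
ft_force: [1.0, -0.1, -0.8]
opening: 0.631
grip_force: 30.0
```

Emit:
arm_command([
  [2,46,-10,0,0.3],
  [5,92,-20,0,0.3],
  [8,138,-30,0,0.3],
  [10,184,-40,0,0.3],
  [13,230,-50,0,0.3],
])

```text
t: 21.85
eef_pos: [466.2, 90.3, 256.3]
tcp_rot: [-3.141, 0.0, -2.889]
ft_force: [1.1, 0.8, -0.3]
opening: 0.628
grip_force: 30.0
```

Emit:
arm_command([
  [2,42,0,8,0.3],
  [4,84,0,16,0.3],
  [6,126,0,24,0.3],
  [8,155,0,32,0.3],
  [9,167,0,38,0.3],
])

```text
t: 22.35
eef_pos: [415.3, 250.4, 255.8]
tcp_rot: [3.141, -0.0, 2.728]
ft_force: [-0.3, -0.1, -1.5]
opening: 0.628
grip_force: 30.0
```

Emit:
arm_command([
  [0,0,0,0,0.3],
  [0,0,0,0,0.3],
  [0,0,0,0,0.3],
])

```text
t: 22.65
eef_pos: [416.8, 247.5, 255.6]
tcp_rot: [-3.141, 0.0, 2.733]
ft_force: [-0.2, -0.0, -1.1]
opening: 0.628
grip_force: 30.0
```

```bash
python3 mf.py; python3 - <<'E'
from h import *
c,st=snap('w13'); p=pickle.load(open('w4.pkl','rb'))[0]; q=pickle.load(open('w2.pkl','rb'))[0]
for n,x in(('new',c),('w2',q),('w4',p)):
    f=x['frame'].astype(int).sum(2)//3; print(n,f[180:205,290].tolist(),f[180:205,352].tolist()); print(f[215,255:390:1].tolist())
E
```

```text
mag x,y -126.5 -0.8 z 255.6 F -0.2 -0.1 -1.1 M [ 0.06 -0.12 -0.  ] yaw 156.6 22.65 0.6280803377701862
new [118, 120, 128, 154, 183, 189, 164, 114, 77, 73, 88, 110, 130, 140, 139, 134, 128, 122, 124, 132, 134, 128, 124, 128, 126] [117, 117, 116, 115, 114, 111, 101, 85, 73, 71, 79, 101, 125, 139, 143, 141, 136, 131, 131, 138, 140, 133, 130, 135, 132]
[201, 201, 201, 201, 201, 201, 201, 201, 197, 185, 156, 134, 132, 135, 138, 138, 129, 117, 115, 127, 134, 135, 134, 132, 122, 106, 94, 90, 89, 89, 90, 89, 90, 90, 90, 90, 90, 90, 92, 90, 90, 91, 91, 91, 90, 91, 91, 91, 90, 91, 91, 91, 91, 91, 92, 92, 91, 97, 109, 126, 133, 132, 131, 135, 139, 139, 139, 139, 139, 140, 138, 135, 132, 132, 124, 110, 98, 94, 93, 94, 93, 94, 94, 94, 94, 95, 95, 95, 94, 94, 95, 94, 95, 95, 95, 96, 96, 95, 94, 96, 96, 96, 95, 96, 96, 96, 97, 101, 113, 130, 139, 142, 143, 141, 132, 117, 109, 121, 132, 138, 138, 138, 144, 167, 192, 203, 204, 205, 205, 205, 206, 206, 206, 205, 206]
w2 [211, 214, 214, 213, 212, 211, 205, 179, 129, 89, 81, 94, 122, 152, 167, 169, 166, 162, 154, 155, 164, 166, 159, 148, 144] [125, 124,
[... 927 characters left out ...]
 119, 118, 114, 115, 124, 134, 138, 141, 136, 128, 126, 134, 139, 139, 139, 138, 133]
[204, 206, 206, 206, 206, 205, 205, 205, 206, 205, 201, 186, 156, 135, 135, 137, 137, 133, 120, 112, 122, 134, 138, 139, 137, 128, 111, 97, 93, 93, 92, 93, 93, 94, 92, 93, 93, 92, 93, 93, 93, 93, 93, 93, 93, 94, 93, 94, 93, 94, 93, 94, 93, 94, 94, 94, 94, 96, 107, 123, 136, 140, 140, 141, 141, 140, 141, 141, 140, 141, 140, 141, 140, 133, 120, 104, 96, 94, 94, 94, 95, 93, 94, 94, 93, 95, 94, 94, 93, 94, 93, 94, 94, 93, 94, 94, 93, 93, 94, 93, 94, 94, 94, 93, 94, 95, 104, 119, 133, 139, 140, 139, 132, 116, 106, 118, 132, 137, 137, 136, 143, 166, 192, 203, 202, 200, 197, 195, 197, 200, 203, 204, 204, 205, 206]
```

Emit:
arm_command([
  [0,1,40,0,0.3],
  [0,1,80,0,0.3],
  [0,1,100,0,0.3],
  [0,1,105,0,0.3],
  [0,1,108,0,0.3],
])

```text
t: 23.2
eef_pos: [417.4, 248.7, 147.7]
tcp_rot: [-3.141, -0.0, 2.732]
ft_force: [-0.5, -0.2, -0.4]
opening: 0.628
grip_force: 30.0
```

Emit:
arm_command([
  [0,0,3,0,0.3],
  [0,0,6,0,0.3],
  [0,0,9,0,0.3],
  [0,0,9,0,0.3],
])

```text
t: 23.6
eef_pos: [417.2, 249.2, 138.9]
tcp_rot: [3.141, 0.001, 2.732]
ft_force: [-0.6, -0.4, 2.5]
opening: 0.628
grip_force: 30.0
```

```bash
python3 mf.py
```

```text
mag x,y -126.8 0.9 z 138.9 F -0.4 -0.6 2.5 M [-0.04 -0.35 -0.04] yaw 156.5 23.6 0.6282175917405844
```

Contact as before; finish the tilt and lift.

Emit:
arm_command([
  [0,0,4,0,0.3],
  [0,0,8,0,0.3],
  [0,0,12,0,0.3],
  [0,0,12,0,0.3],
])

```text
t: 24.0
eef_pos: [417.1, 249.1, 126.1]
tcp_rot: [-3.141, -0.0, 2.732]
ft_force: [0.7, 0.7, 2.3]
opening: 0.628
grip_force: 30.0
```

Emit:
arm_command([
  [0,0,4,0,0.3],
  [0,0,8,0,0.3],
  [0,0,9,0,0.3],
  [0,0,9,0,0.3],
])

```text
t: 24.4
eef_pos: [416.9, 249.1, 117.3]
tcp_rot: [-3.141, -0.0, 2.732]
ft_force: [0.7, 0.4, 2.6]
opening: 0.626
grip_force: 30.0
```

Emit:
arm_command([
  [0,0,-5,0,0.3],
  [0,0,-15,0,0.3],
  [0,0,-40,0,0.3],
  [0,0,-62,0,0.3],
  [0,0,-62,0,0.3],
])

```text
t: 24.9
eef_pos: [417.8, 249.5, 182.4]
tcp_rot: [3.138, 0.003, 2.732]
ft_force: [0.2, 0.2, -0.6]
opening: 0.627
grip_force: 30.0
```

Emit:
arm_command([
  [-38,0,0,0,0.3],
  [-76,0,0,0,0.3],
  [-114,0,0,0,0.3],
  [-114,0,10,0,0.3],
  [-114,0,15,0,0.3],
])

```text
t: 25.4
eef_pos: [521.0, 203.0, 163.0]
tcp_rot: [-3.14, -0.002, 2.731]
ft_force: [0.1, -0.1, -0.6]
opening: 0.629
grip_force: 30.0
```

```bash
python3 mf.py
```

```text
mag x,y -13.2 -0.2 z 163.0 F 0.1 -0.0 -0.6 M [ 0.12 -0.13  0.06] yaw 156.4 25.4 0.6287811949269886
```

Emit:
arm_command([
  [-1,0,6,0,0.3],
  [-1,0,10,0,0.3],
  [-1,0,14,0,0.3],
  [-1,0,14,0,0.3],
])

```text
t: 25.8
eef_pos: [522.0, 203.6, 150.4]
tcp_rot: [-3.141, -0.0, 2.732]
ft_force: [-0.2, -0.4, -0.4]
opening: 0.628
grip_force: 30.0
```

Emit:
arm_command([
  [0,0,3,0,0.3],
  [0,0,6,0,0.3],
  [0,0,8,0,0.3],
  [0,0,8,0,0.3],
])

```text
t: 26.2
eef_pos: [522.4, 203.5, 142.6]
tcp_rot: [3.141, -0.0, 2.732]
ft_force: [-1.4, 1.8, 5.1]
opening: 0.626
grip_force: 30.0
```

Emit:
arm_command([
  [0,0,3,0,0.3],
  [0,0,6,0,0.3],
  [0,0,8,0,0.3],
  [0,0,8,0,0.3],
])

```text
t: 26.6
eef_pos: [522.4, 203.4, 134.6]
tcp_rot: [3.141, -0.0, 2.732]
ft_force: [-1.2, 1.5, 4.9]
opening: 0.63
grip_force: 30.0
```

```bash
python3 mf.py;  python3 - <<'E'
from h import *
c,st=snap('w14'); p=pickle.load(open('w5.pkl','rb'))[0]
for n,x in(('new',c),('w5',p)):
    f=x['frame'].astype(int).sum(2)//3; print(n,f[155:200,322].tolist()); print(f[215,255:275].tolist(),f[215,370:390].tolist()); print('lip row',f[172,262:285].tolist(),f[172,365:385].tolist())
E
```

```text
mag x,y -12.0 0.7 z 134.6 F -1.7 0.9 4.9 M [ 0.5   0.35 -0.01] yaw 156.5 26.6 0.6298454062222801
new [52, 53, 53, 54, 54, 54, 58, 72, 92, 107, 113, 114, 116, 117, 116, 115, 114, 114, 113, 114, 113, 114, 114, 115, 115, 116, 116, 115, 115, 119, 128, 142, 149, 148, 136, 123, 126, 137, 143, 145, 142, 134, 130, 139, 146]
[209, 211, 211, 211, 210, 209, 208, 208, 204, 178, 124, 82, 96, 123, 137, 143, 143, 138, 126, 119] [124, 139, 144, 143, 138, 123, 109, 120, 133, 139, 149, 163, 178, 193, 200, 205, 210, 212, 210, 208]
lip row [55, 54, 55, 55, 54, 55, 56, 68, 95, 119, 124, 114, 107, 107, 107, 107, 106, 107, 108, 107, 107, 108, 108] [122, 123, 127, 142, 165, 176, 172, 147, 104, 63, 49, 47, 46, 47, 50, 62, 75, 78, 78, 77]
w5 [53, 53, 54, 53, 54, 55, 55, 60, 77, 97, 109, 113, 115, 117, 116, 116, 115, 115, 114, 113, 114, 114, 114, 114, 115, 115, 117, 116, 116, 116, 118, 129, 141, 149, 148, 139, 129, 135, 143, 147, 148, 144, 134, 133, 141]
[210, 210, 211, 211, 210, 209, 208, 207, 203, 177, 123, 83, 96, 125, 139, 145, 146, 140, 127, 122] [124, 140, 145, 145, 139, 124, 99, 95, 117, 134, 160, 185, 189, 180, 182, 193, 201, 204, 207, 204]
lip row [55, 55, 55, 55, 55, 55, 64, 89, 120, 136, 132, 117, 108, 107, 107, 106, 107, 107, 108, 108, 108, 108, 107] [122, 122, 123, 126, 140, 160, 165, 142, 95, 56, 47, 47, 47, 48, 47, 49, 58, 71, 76, 77]
```

Emit:
arm_command([
  [0,0,2,0,0.3],
  [2,0,2,0,0.3],
  [4,0,2,0,0.3],
  [6,0,2,0,0.3],
  [6,0,2,0,0.3],
])

```text
t: 27.15
eef_pos: [517.9, 205.6, 133.2]
tcp_rot: [3.14, 0.002, 2.732]
ft_force: [1.8, -0.1, 5.3]
opening: 0.627
grip_force: 30.0
```

Emit:
arm_command([
  [2,0,0,0,0.3],
  [4,0,0,0,0.3],
  [5,0,0,0,0.3],
  [5,0,0,0,0.3],
])

```text
t: 27.55
eef_pos: [513.4, 207.6, 133.2]
tcp_rot: [3.14, 0.003, 2.732]
ft_force: [2.1, -1.2, 5.7]
opening: 0.63
grip_force: 30.0
```

Emit:
arm_command([
  [1,0,0,0,0.3],
  [1,0,0,0,0.3],
])

```text
t: 27.75
eef_pos: [512.5, 208.0, 133.2]
tcp_rot: [3.14, 0.003, 2.732]
ft_force: [2.3, -1.2, 6.1]
opening: 0.629
grip_force: 30.0
```

```bash
python3 mf.py
```

```text
mag x,y -22.9 1.0 z 133.2 F 2.6 -0.2 6.1 M [-0.02 -0.46  0.01] yaw 156.5 27.75 0.6291479900949866
```

Emit:
arm_command([
  [1,0,0,0,0.3],
  [1,0,0,0,0.3],
])

```text
t: 27.95
eef_pos: [511.7, 208.3, 133.2]
tcp_rot: [3.14, 0.003, 2.732]
ft_force: [3.1, -1.5, 5.2]
opening: 0.626
grip_force: 30.0
```

Emit:
arm_command([
  [1,0,0,0,0.3],
  [1,0,0,0,0.3],
])

```text
t: 28.15
eef_pos: [510.8, 208.8, 133.2]
tcp_rot: [3.14, 0.003, 2.732]
ft_force: [2.8, -1.4, 6.1]
opening: 0.63
grip_force: 30.0
```

```bash
python3 mf.py
```

```text
mag x,y -24.9 1.0 z 133.2 F 3.2 -0.2 6.1 M [-0.03 -0.51 -0.02] yaw 156.5 28.15 0.6297748603289178
```

Emit:
arm_command([
  [1,0,0,0,0.3],
  [1,0,0,0,0.3],
])

```text
t: 28.35
eef_pos: [510.6, 208.9, 133.4]
tcp_rot: [3.14, 0.004, 2.732]
ft_force: [5.8, -3.9, 4.2]
opening: 0.627
grip_force: 30.0
```

```bash
python3 mf.py
```

```text
mag x,y -25.0 1.0 z 133.4 F 6.8 -1.2 4.2 M [-0.61 -1.12 -0.07] yaw 156.5 28.35 0.6274941867198239
```

Emit:
arm_command([
  [-1,0,0,0,0.7],
  [-1,0,0,0,0.8],
  [-1,0,0,0,0.8],
  [-1,0,0,0,0.8],
  [-1,0,0,0,0.8],
])

```text
t: 28.85
eef_pos: [509.4, 208.9, 132.5]
tcp_rot: [-3.141, -0.0, 2.732]
ft_force: [0.0, -0.0, -0.3]
opening: 0.802
grip_force: 0.0
```

Emit:
arm_command([
  [0,0,-20,0,0.8],
  [0,0,-50,0,0.8],
  [-31,0,-60,0,0.4],
  [-62,0,-60,0,0],
  [-62,0,-60,0,0],
])

```text
t: 29.35
eef_pos: [568.9, 183.0, 192.7]
tcp_rot: [3.141, 0.002, 2.73]
ft_force: [0.2, 0.2, -0.7]
opening: 0.601
grip_force: 0.0
```

Emit:
arm_command([
  [0,0,0,0,0],
  [0,0,0,0,0],
  [0,0,0,0,0],
  [0,0,0,0,0],
  [0,0,0,0,0],
])

```text
t: 29.85
eef_pos: [566.1, 184.4, 192.7]
tcp_rot: [-3.142, 0.0, 2.732]
ft_force: [-0.1, 0.2, -0.0]
opening: 0.183
grip_force: 0.0
```

Emit:
arm_command([
  [0,0,8,0,0],
  [0,0,18,0,0],
  [0,0,26,0,0],
  [0,0,30,0,0],
  [0,0,30,0,0],
])

```text
t: 30.35
eef_pos: [566.2, 184.1, 161.6]
tcp_rot: [-3.141, -0.001, 2.732]
ft_force: [-0.1, 0.1, 0.0]
opening: 0.009
grip_force: 0.0
```

```bash
python3 mf.py
```

```text
mag x,y 35.8 0.3 z 161.6 F -0.1 0.1 0.0 M [ 0.07 -0.18  0.  ] yaw 156.5 30.35 0.009339428148940688
```

Emit:
arm_command([
  [0,0,4,0,0],
  [0,0,8,0,0],
  [0,0,12,0,0],
  [0,0,16,0,0],
  [0,0,18,0,0],
])

```text
t: 30.85
eef_pos: [566.4, 184.1, 144.3]
tcp_rot: [-3.141, -0.0, 2.732]
ft_force: [-0.1, -0.5, 2.6]
opening: 0.006
grip_force: 1.0
```

Emit:
arm_command([
  [0,0,2,0,0],
  [0,0,4,0,0],
  [0,0,4,0,0],
])

```text
t: 31.15
eef_pos: [566.5, 184.1, 140.4]
tcp_rot: [-3.141, -0.0, 2.732]
ft_force: [0.4, -0.3, 0.2]
opening: 0.001
grip_force: 0.0
```

Emit:
arm_command([
  [0,0,2,0,0],
  [0,0,3,0,0],
  [0,0,3,0,0],
])

```text
t: 31.45
eef_pos: [566.5, 184.1, 137.8]
tcp_rot: [3.141, 0.0, 2.732]
ft_force: [-0.5, -0.2, 5.2]
opening: 0.006
grip_force: 2.6
```

```bash
python3 mf.py
```

```text
mag x,y 36.1 0.5 z 137.8 F -0.4 -0.4 5.2 M [-0.06  0.03  0.04] yaw 156.5 31.45 0.005574643114620585
```

Emit:
arm_command([
  [0,0,1,0,0],
  [0,0,2,0,0],
  [0,0,2,0,0],
])

```text
t: 31.75
eef_pos: [566.6, 184.1, 135.9]
tcp_rot: [3.141, 0.0, 2.732]
ft_force: [-0.5, -0.7, 4.7]
opening: 0.003
grip_force: 2.7
```

Emit:
arm_command([
  [0,0,-30,0,0],
  [0,0,-80,0,0],
  [-23,0,-125,0,0.2],
  [-46,0,-160,0,0.2],
  [-68,0,-180,0,0.2],
])

```text
t: 32.25
eef_pos: [629.9, 156.9, 319.2]
tcp_rot: [3.139, 0.004, 2.732]
ft_force: [0.5, -0.8, -0.4]
opening: 0.181
grip_force: 0.0
```

Emit:
arm_command([
  [0,0,0,0,0.2],
  [0,0,0,0,0.2],
  [0,0,0,0,0.2],
])

```text
t: 32.55
eef_pos: [627.9, 157.3, 314.2]
tcp_rot: [-3.14, -0.002, 2.732]
ft_force: [-0.3, -0.2, -0.7]
opening: 0.203
grip_force: 0.0
```

```bash
python3 chk.py w15; python3 - <<'E'
from h import *
s,_=snap('s15','scene'); a=pickle.load(open('scene.pkl','rb'))
# through the open long side: column profile at mag (0,-32,z): platform/pile edge heights
an=np.radians(-23.4); e=np.array([np.cos(an),np.sin(an)]); n=np.array([-e[1],e[0]])
for yy in (-30,):
  P=[[*(np.array([533.2,198.])+0*e+yy*n),z] for z in range(146,54,-4)]
  for c in (a,s): 
    uv=proj(c,P).round().astype(int); print([int(c['frame'][v,u].mean()) for u,v in uv])
d=np.abs(a['frame'].astype(int)-s['frame']).max(2); d=(d>40).astype('uint8'); d=cv2.morphologyEx(d,cv2.MORPH_OPEN,np.ones((2,2)))
print([cv2.boundingRect(q) for q in big(d,12)])
E
```

```text
[627.88928197 157.28654235 314.15345459] 156.53092252881157 32.55
[[-39.1, 15.3], [-37.8, -12.1], [-13.7, 13.9], [-13.3, -13.0], [12.2, -12.9], [11.8, 13.5], [36.7, -12.9]]
red x 52.2 72.5 y 0.6
[[-39.5, 16.3], [-39.6, -12.8], [-14.3, -12.1], [-14.3, 14.6], [10.0, 15.9], [11.0, -11.4], [35.3, -11.6]]
red x 52.1 73.0 y 0.4
[171, 182, 103, 79, 101, 83, 87, 87, 80, 147, 207, 205, 205, 204, 206, 207, 205, 204, 204, 204, 157, 91, 49]
[75, 134, 69, 77, 96, 81, 75, 75, 74, 78, 78, 91, 76, 93, 113, 202, 202, 202, 202, 193, 90, 48, 48]
[(97, 125, 226, 167), (91, 0, 129, 119), (19, 100, 81, 72), (249, 0, 41, 90), (37, 168, 70, 77), (330, 81, 55, 57), (221, 0, 29, 95), (92, 54, 28, 66), (28, 103, 43, 24), (251, 253, 39, 20), (277, 235, 36, 18), (340, 48, 22, 25), (342, 192, 33, 25), (92, 5, 9, 22), (170, 157, 20, 15), (242, 89, 11, 25), (208, 118, 17, 15), (324, 162, 20, 12), (99, 0, 11, 13), (79, 52, 11, 32), (292, 41, 18, 9), (218, 186, 14, 8), (50, 91, 30, 11), (366, 55, 10, 11), (325, 175, 9, 10), (194, 195, 14, 3), (325, 186, 7, 5), (201, 139, 6, 6)]
```

```bash
python3 -c "
from cell import env
print(env.job_done())"
```

```text
the job is handed in; nothing more can be done
None
```

I loaded both moulds and handed the job in at about 33 s. Final camera measurements show the top mould level, the catch back at rest and the platform about 22–24 mm lower, but one wrist-force reading reached about 127–132 N, over the 120 N limit, when the fingers hit the mat at the second pick-up, so the run may be judged a fail.

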